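# Pop the analyser's lid and load the sample cup

## Task

Open the bench analyser by pushing the front edge of its lid gently down until the push-to-release latch lets go, then take the hand away and let the lid spring fully open by itself. After that, stand the flanged sample cup upright and fully home in the round well under the lid, gently, and leave the lid open and the other things on the table where they are.

Things in the scene. Friction and masses are not known exactly. Their poses are not given: they have to be found in the camera images.
- analyser: Grey bench analyser fixed to the table, 436 mm long, 170 mm wide (y), deck 50 mm high. Origin on the table under the axis of the well; x points from the lid's front edge (x = -100 mm) and the case's front (-108) to the hinge (+90) and the yellow-topped housing behind it (85 mm high). Hinge cheeks rise to 97 mm at y = +-45 to 65 mm.
- lid: Grey lid, a plate 185 x 160 x 12 mm. Origin on the hinge axis, 81 mm above the table. Shut, its axes are the analyser's, it lies level with its top 88 mm above the table, runs from x = -5 to -190 mm and hides the well. Fully open it leans 0.33 rad past vertical, away from the well. A spring lifts it; a hook under the front edge holds it. More than 16 N on it does damage.
- lid_hinge (a joint): Lid angle, rad: about 0 shut, negative when pushed down, 1.9 fully open. Once the latch has let go and the hand leaves, the damped lid rises: its front edge at about 0.15 m/s at first, up and away from the front, open after some 4 s. Draw back up and out past the front edge (-x of the analyser), so that nothing touches the lid above 0.35 rad.
- lid_press (a point): Where to push down: middle of the lid's front edge, top face, 18 mm behind its front end; moves with it. Pushing takes 2 to 6 N. The latch lets go 2.5 to 16 mm down: how far differs each time, is unseen and must be felt. About 1.5 mm later a buffer resists at about 12 N per mm: a rise above 8 N means it has let go.
- well (a point): Centre of the mouth of the round sample well, level with the deck, 50 mm above the table; z up. The hole is 42 mm across and 26 mm deep, with a 2 mm chamfer, ringed by a dark flat band; it can be reached only with the lid open.
- cup: The sample cup, black plastic, loose, standing on the table; 56 mm high, about 0.12 kg. Origin at the centre of its underside, z up. From below: a round foot 40 mm across and 22 mm high, which fits the well; a flange 50 mm across and 4 mm thick; a plain collar 36 mm across and 30 mm high to grip it by. Home, the flange lies on the deck, so the underside is 22 mm below the well's mouth.
- beaker: Bystander: plain black cylinder without flange, 56 mm across, 75 mm high. Origin under its centre. May have swapped places with the cup or the puck.
- puck: Bystander: flat black disc 58 mm across and 16 mm high with a thin knob to 32 mm. Origin under its centre. May have swapped places.
- jar: Bystander: clear jar 52 mm across, 70 mm high. Origin under its centre.
- tray: Bystander: open white tray 130 x 100 x 25 mm. Origin under its centre.
- spatula: Bystander: spatula 170 mm long, lying. Origin under its middle.
- pen: Bystander: blue rod 130 mm long, 10 mm thick, lying.
Not all that is in view belongs to the job. What is shaped like the cup but orange or yellow is not meant.

How it is judged:
On the way:
1. the latch has let go and the lid has sprung fully open (beyond 1.75 rad) (value of joint lid_hinge above 1.75 rad), for 0.2 s.
At the end, for the whole second after the job is handed in: The lid stands fully open (beyond 1.75 rad of 1.9); the sample cup stands upright (within 0.06 rad) in the well, within 3 mm of its axis, its underside 19.5 to 24.5 mm below the well's mouth (flange on the deck), at rest and let go (value of joint lid_hinge above 1.75 rad and horizontal distance between cup and well below 0.003 m and z of cup in the frame of well between -0.0245 and -0.0195 m and angle between cup's own z axis and vertical below 0.06 rad and linear speed of cup below 0.01 m/s and contact force between the fingers and cup below 0.1 N); the robot touches nothing.
It fails at once if the lid is pushed with more than 16 N (contact force between any of the fingers, the arm and lid above 16 N).
It fails at once if the rising lid is hindered, carried or levered: something touches it with more than 1.5 N between 0.35 and 1.75 rad (value of joint lid_hinge between 0.35 and 1.75 rad and contact force between anything else and lid above 1.5 N).
It fails at once if the cup is forced against the analyser with more than 25 N (contact force between cup and analyser above 25 N).
It fails at once if a bystander is moved by more than 25 mm (distance of any of beaker, puck, jar, tray, spatula, pen from where it was at the start of the episode above 0.025 m).
It also fails if it takes over 58 s, if anything falls off the work surface, if the arm or the gripper's body presses on something with over 40 N, if the wrist force passes 120 N, or if a joint passes its speed limit or range.

## Robot

A 6-joint arm with a two-finger parallel gripper is mounted at the origin on the work surface. World frame = base frame: x ahead of the robot, y to its left, z up, the work surface at z = 0. Lengths are in m, angles in rad, forces in N, time in s.
With the tool pointing down it reaches from about 0.3 to 0.775 m from the base axis. Payload 14.6 kg.
Tool frame: the origin (TCP) lies at the very end of the fingers, on their centre line; the grasp point (between the pads) lies 19 mm behind it; x points along the fingers, y is the direction in which the jaws open and shut, and the axes are right-handed (so a half turn about x gives the same grasp; the last joint's range is limited). The gripper opens to 94 mm and grips with 3 to 60 N. Pads are 16 mm wide; open, the fingers measure 119 mm over their backs; the gripper's body (75 mm by 177 mm) begins 78 mm behind the grasp point.
Start: joints at [-1.348, 0.3, 1.521, -0, 1.321, -0.067], TCP at [0.157, -0.527, 0.205] pointing down, gripper open.
Joint ranges: [-3.03, 3.03], [-0.79, 2.21], [0.23, 2.52], [-1.04, 4.18], [0, 3.07], [-2.55, 2.55]. Speed limits (rad/s): [2.22, 2.22, 2.57, 3.14, 3.14, 3.14].

## Interface

Orientations are given as [roll, pitch, yaw] about the fixed x, y, z axes, in that order (R = Rz(yaw) Ry(pitch) Rx(roll)).
In Python, from station import ctrl, viewer, hand_in gives the robot as it stands. The module is installed in compiled form; this text tells all that it offers.
- The arm moves only by the tool play_rows, never from a script. Its argument "deltas" is a list that holds one entry, the list of rows, each a list of 7 numbers: the shift along the tool's x, y, z in mm, then the turn, a rotation vector about the tool's x, y, z in rad, then the finger opening in mm, from 0 to 94. In form: [[[dx, dy, dz, ax, ay, az, gripper], ...]]. A call has 1 to 10 rows; each row shifts and turns the commanded pose from where the row before left it, along the tool's axes as they then stand; what a row does not reach is not made up. A row lasts 1/10 s, in which the tool goes at most 50 mm and 8.59 degrees, less where a joint would pass 70% of its speed; a pose out of reach is approached as far as the arm can. A call with a gripper value outside its range is refused whole. The fingers move at their own pace and stop on an object; "grip_force" is the grip in N (left out, the last holds). Time passes only in rows, so rows that do not move let the fingers close. It gives the time, the measured TCP pose, the force and the opening at its end, in the units of the state.
- ctrl.get_obs(): the state, without advancing time (a new reading comes with each control period).
- viewer.camera(name): name is "scene" or "side" or "wrist"; returns a dict with "img" (480x640x3 uint8, red, green, blue), "fx", "fy", "cx", "cy" (pixels), "rvec" (rotation vector, rad) and "tvec" (3), from world to camera coordinates, as OpenCV has them. Camera axes: x right, y down, z forward; pixel columns grow to the right and rows downward; lengths in m; the calibration is good to about 2 mm. A picture is of the moment at which its call begins. There is no depth.
- hand_in(): hands the job in, once; it reports no verdict.
The state is a dict: "time_s": time; "qpos": joint angles; "joint_vel": joint speeds; "tau": joint torques, N m; "ee_pos": TCP position; "eef_rot": TCP orientation; "force": force on the tool from outside, world axes, zero at the start; "moment": the same for the moment, N m; "grip_width": finger opening in m.
Only numpy, scipy, OpenCV 4.12 (cv2) and the standard library are available. Lean on these libraries where they do the work, as an engineer would, in place of code of your own. Each camera call takes 0.05 s, during which the arm holds its last target.

## Working session

There is one attempt and no reset: what is moved stays moved. The work goes in short steps, Python scripts to look and compute and a tool call to move; the robot and the scene stay as the last step left them, time stands still between calls to the robot, and variables do not carry over. Pictures are saved under pics/ and viewed, and the job is handed in when it is done.

Besides the shell and the picture viewer there is one more tool, called after "Emit:" by a JSON object that holds its "method" and its "body". play_rows: Moves the arm, as the interface text tells. Its arguments: {"type":"object","properties":{"deltas":{"type":"array","items":{"type":"array","items":{"type":"array","items":{"type":"number"}}}},"grip_force":{"type":"number"}},"required":["deltas"]}

```bash
mkdir -p pics
cat > h.py <<'E'
import numpy as np, cv2
from station import ctrl, viewer
def cam(n):
    c=viewer.camera(n); np.savez('cam_%s.npz'%n, **{k:c[k] for k in c}); return c
def ray(c,u,v,z):
    R=cv2.Rodrigues(np.array(c['rvec'],float))[0]; t=np.array(c['tvec'],float).reshape(3)
    d=R.T@np.array([(u-c['cx'])/c['fx'],(v-c['cy'])/c['fy'],1]); o=-R.T@t
    return o+d*(z-o[2])/d[2]
def proj(c,p):
    K=np.array([[c['fx'],0,c['cx']],[0,c['fy'],c['cy']],[0,0,1.]],float)
    return cv2.projectPoints(np.array(p,float).reshape(-1,3),np.array(c['rvec'],float),np.array(c['tvec'],float),K,None)[0].reshape(-1,2)
def save(c,n,crop=None,s=1):
    im=c['img'][:,:,::-1]
    if crop: im=im[crop[1]:crop[3],crop[0]:crop[2]]
    cv2.imwrite('pics/'+n,cv2.resize(im,None,fx=s,fy=s,interpolation=cv2.INTER_CUBIC))
def load(n): return dict(np.load('cam_%s.npz'%n))
E
python3 - <<'E'
from h import *
print(ctrl.get_obs())
for n in ['scene','side','wrist']:
    c=cam(n); save(c,n+'0.png'); R=cv2.Rodrigues(np.array(c['rvec'],float))[0]; print(n,c['fx'],-R.T@np.array(c['tvec']).reshape(3),R[2])
E
```

```text
{'time_s': 0.0, 'qpos': array([-1.34761731e+00,  3.00464395e-01,  1.52160158e+00,  2.93441933e-05,
        1.32069481e+00, -6.66104326e-02]), 'joint_vel': array([-5.93449626e-04, -1.14122584e-03, -3.08737433e-05, -7.77241443e-04,
       -5.64209694e-04, -3.19937986e-04]), 'tau': array([-1.72540811e-03, -5.31804442e+01, -3.52737522e+01,  7.07967044e-02,
        2.44221976e-02, -7.93888876e-05]), 'ee_pos': array([ 0.15710199, -0.52680384,  0.20488134]), 'eef_rot': array([-1.66173372,  1.56962785,  1.7696411 ]), 'force': array([ 0.65386261,  0.0196863 , -0.16854351]), 'moment': array([-0.00406377,  0.00777993,  0.00262477]), 'grip_width': 0.09382222834661942}
scene 525.5776334305824 [1.36278026 0.73500148 0.95231306] [-0.58791011 -0.53319134 -0.60833272]
side 543.657007589294 [ 0.2550899  -1.26946453  0.86598227] [ 0.17186473  0.8331275  -0.52570057]
wrist 356.4672197135682 [ 0.22311326 -0.50733202  0.38336572] [-0.23309674 -0.06734762 -0.97011866]
```

View pics/scene0.png

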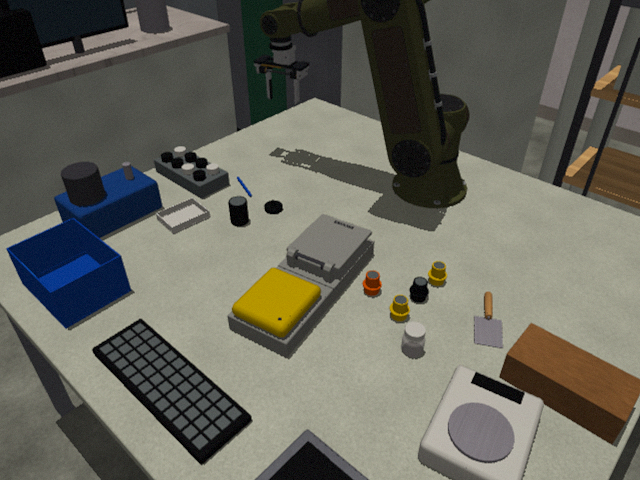

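View pics/side0.png

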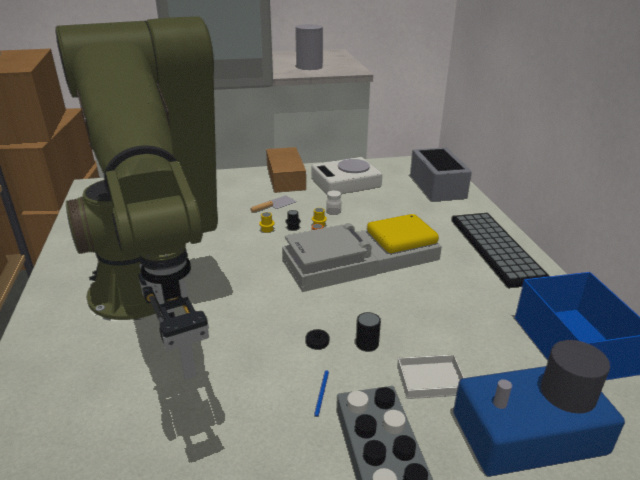

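View pics/wrist0.png

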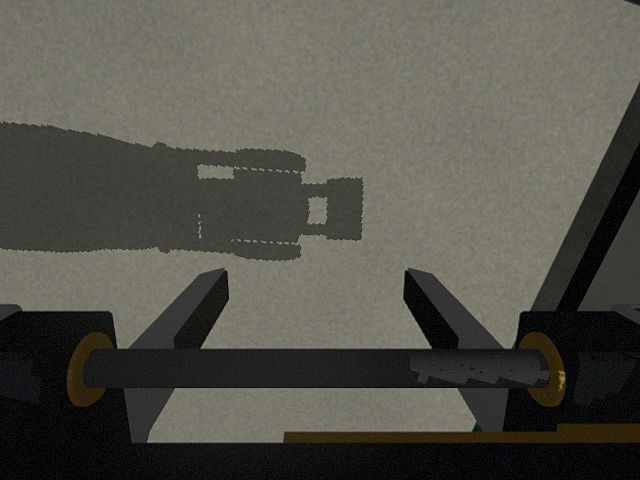

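The scene picture shows the analyser with its lid shut around (330,245) and its yellow top at (277,300). The dark candidates are (419,289), which looks flanged and is likely the cup, (238,211), a plain cylinder and so the beaker, and (273,207), the flat puck. The orange item at (372,283) and the yellow ones at (400,307) and (438,272) are decoys. I'll enlarge the crops to confirm.

Run:
```python
from h import *
c=load('scene'); save(c,'z1.png',(340,240,480,345),5.7); save(c,'z2.png',(220,205,390,355),4.0)
c=load('side'); save(c,'z3.png',(245,190,445,290),4);
```

```text
(no output)
```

View pics/z1.png

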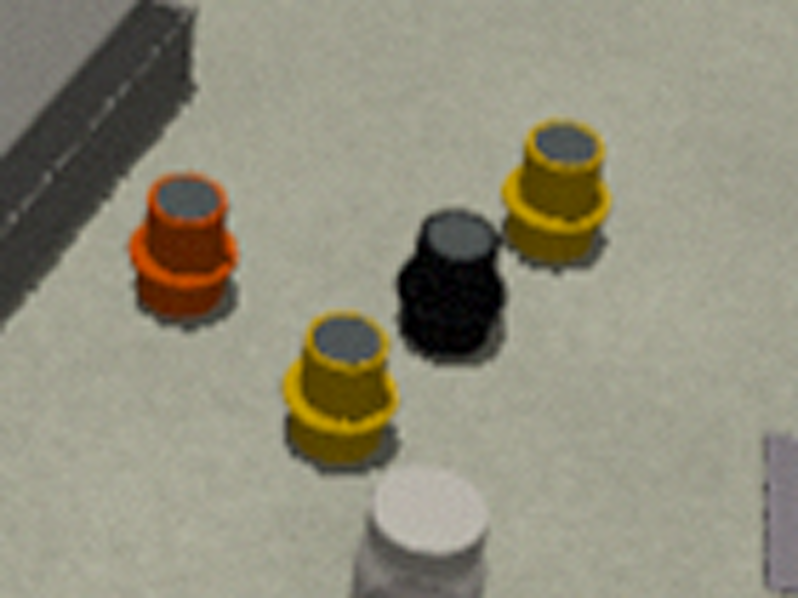

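View pics/z2.png

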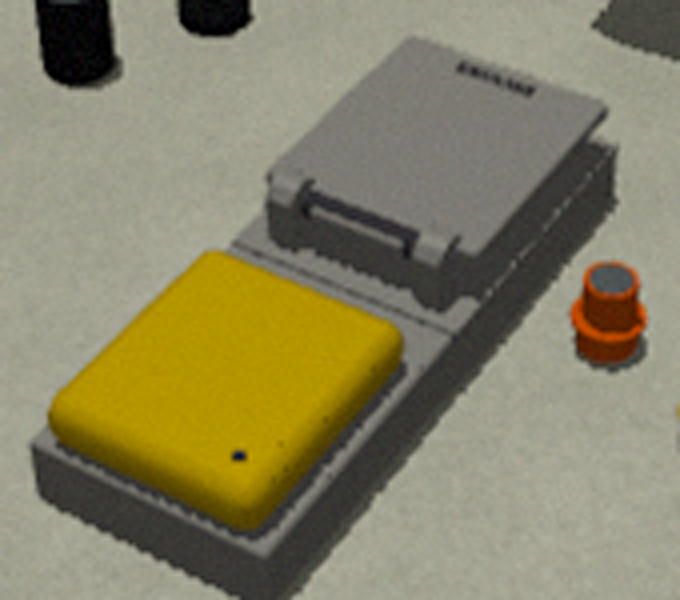

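View pics/z3.png

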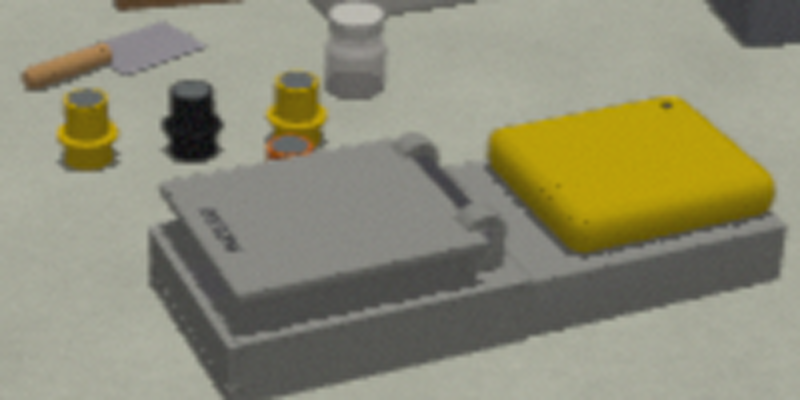

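Confirmed: the black object at (419,289) in scene and (293,217) in side has a foot, flange and collar. The other black items are a plain cylinder and a disc. Next I'll fit the analyser pose from the corners.

Run:
```python
from h import *
from scipy.optimize import least_squares
S=load('scene');D=load('side')
# local pts, pixel
s=[((-100,80,88),(415,38)),((-100,-80,88),(607,105)),((-108,-85,50),(615,147)),((328,85,50),(35,445)),((328,-85,50),(270,555))]
def opt(f):pass
A=[]
s=[(p,(220+u/4,205+v/4)) for p,(u,v) in s]
d=[((-100,80,88),(162,188)),((-100,-80,88),(240,297)),((-108,-85,50),(232,345)),((-108,85,50),(150,232)),((328,-85,50),(783,225))]
d=[(p,(245+u/4,190+v/4)) for p,(u,v) in d]
for n,c,L in(('S',S,s),('D',D,d)):
    for p,q in L: print(n,p,ray(c,*q,p[2]/1e3).round(4))
def W(x,P):
    P=np.array(P)/1e3; cc,ss=np.cos(x[2]),np.sin(x[2]); return np.c_[x[0]+cc*P[:,0]-ss*P[:,1],x[1]+ss*P[:,0]+cc*P[:,1],P[:,2]]
def res(x,sg=1):
    r=[]
    for c,L in((S,s),(D,d)):
        r.append(proj(c,W(x,[(a[0],sg*a[1],a[2]) for a,_ in L]))-np.array([b for _,b in L]))
    return np.concatenate(r).ravel()
r=least_squares(res,[.5,0.05,0.],loss='soft_l1');print(r.x,r.cost);print(res(r.x).reshape(-1,2).round(1))
print('press,well',W(r.x,[(-82,0,88),(0,0,50)]))
for n,c,q in(('S',S,(340+459/5.7,240+240/5.7)),('D',D,(292.75,212))): print('cup',n,ray(c,*q,.056))
# decoys tops
for q in[(187,200),(348,342),(565,145)]: print('decoy',ray(S,340+q[0]/5.7,240+q[1]/5.7,.056))
o=ctrl.get_obs(); from scipy.spatial.transform import Rotation as Ro
print(Ro.from_euler('xyz',o['eef_rot']).as_matrix().round(3))
```

```text
S (-100, 80, 88) [ 0.4514 -0.074   0.088 ]
S (-100, -80, 88) [0.4224 0.0753 0.088 ]
S (-108, -85, 50) [0.4155 0.0799 0.05  ]
S (328, 85, 50) [ 0.8679 -0.      0.05  ]
S (328, -85, 50) [0.8344 0.1609 0.05  ]
D (-100, 80, 88) [0.4183 0.0606 0.088 ]
D (-100, -80, 88) [ 0.4487 -0.0896  0.088 ]
D (-108, -85, 50) [ 0.4431 -0.0886  0.05  ]
D (-108, 85, 50) [0.409  0.0647 0.05  ]
D (328, -85, 50) [ 0.8623 -0.0109  0.05  ]
[0.53137221 0.01096229 0.19238129] 375.24976032550956
[[ 47.6  15.3]
 [-50.6 -18.9]
 [-52.7 -20.6]
 [ 56.7  27.3]
 [-62.  -29.1]
 [ -0.6  -1.7]
 [ -0.3  -0.6]
 [ -0.3   1. ]
 [ -0.4  -1.6]
 [  2.2  -0.4]]
press,well [[ 0.45088496 -0.00471585  0.088     ]
 [ 0.53137221  0.01096229  0.05      ]]
cup S [0.47292746 0.27053764 0.056     ]
cup D [0.46994653 0.2691239  0.056     ]
decoy [0.53230955 0.1659597  0.056     ]
decoy [0.55780836 0.27111186 0.056     ]
decoy [0.38678164 0.27084508 0.056     ]
[[-0.     0.286 -0.958]
 [ 0.001 -0.958 -0.286]
 [-1.    -0.001 -0.   ]]
```

```bash
cat > fit.py <<'E'
from h import *
from scipy.optimize import least_squares
S=load('scene');D=load('side')
def W(x,P):
    P=np.array(P)/1e3; cc,ss=np.cos(x[2]),np.sin(x[2]); return np.c_[x[0]+cc*P[:,0]-ss*P[:,1],x[1]+ss*P[:,0]+cc*P[:,1],P[:,2]]
def draw(x,tag):
    for n,c,cr,k in(('S',S,(220,205,390,355),4),('D',D,(265,200,455,290),4)):
        im=cv2.resize(c['img'][cr[1]:cr[3],cr[0]:cr[2],::-1],None,fx=k,fy=k)
        for z,x0,x1,y in((50,-108,328,85),(88,-100,85,80),(0,-108,328,85)):
            q=proj(c,W(x,[(x0,y,z),(x0,-y,z),(x1,-y,z),(x1,y,z)])); q=((q-np.array(cr[:2])+.5)*k).astype(int)
            cv2.polylines(im,[q.reshape(-1,1,2)],True,(0,0,255) if z==88 else (0,200,0) if z==50 else (255,0,0),1)
        cv2.imwrite(f'pics/{tag}{n}.png',im)
E
python3 - <<'E'
from fit import *
s=[((-100,-80,88),(415,38)),((-100,80,88),(607,105)),((-108,85,50),(615,147)),((328,-85,50),(35,445)),((328,85,50),(270,555))]
s=[(p,(220+u/4,205+v/4)) for p,(u,v) in s]
d=[((-100,80,88),(162,188)),((-100,-80,88),(240,297)),((-108,-85,50),(232,345)),((-108,85,50),(150,232)),((328,-85,50),(783,225))]
d=[(p,(245+u/4,190+v/4)) for p,(u,v) in d]
def mk(LL):
    return lambda x: np.concatenate([proj(c,W(x,[a for a,_ in L]))-np.array([b for _,b in L]) for c,L in LL]).ravel()
for n,LL in(('S',[(S,s)]),('D',[(D,d)]),('B',[(S,s),(D,d)])):
    f=mk(LL); r=least_squares(f,[.5,0.05,0.2]);print(n,r.x,r.cost);print(f(r.x).reshape(-1,2).round(1).tolist())
draw(r.x,'ov1')
E
```

```text
S [0.53165593 0.01712178 0.19522596] 5.929367440657599
[[-1.2, -1.3], [1.2, -0.6], [1.3, -1.1], [-1.4, -0.1], [0.2, 1.4]]
D [0.53047702 0.00901011 0.20558679] 4.856266956301715
[[-1.0, -1.0], [0.1, 0.0], [0.1, 1.6], [-0.8, -0.9], [1.7, -0.8]]
B [0.5312013  0.01452157 0.20044713] 15.426137736887837
[[-2.0, -1.7], [0.5, -1.2], [0.5, -1.7], [-1.5, -0.3], [0.3, 0.9], [-0.9, -2.1], [-0.2, -1.2], [-0.2, 0.4], [-0.7, -2.0], [1.4, -1.5]]
```

View pics/ov1S.png

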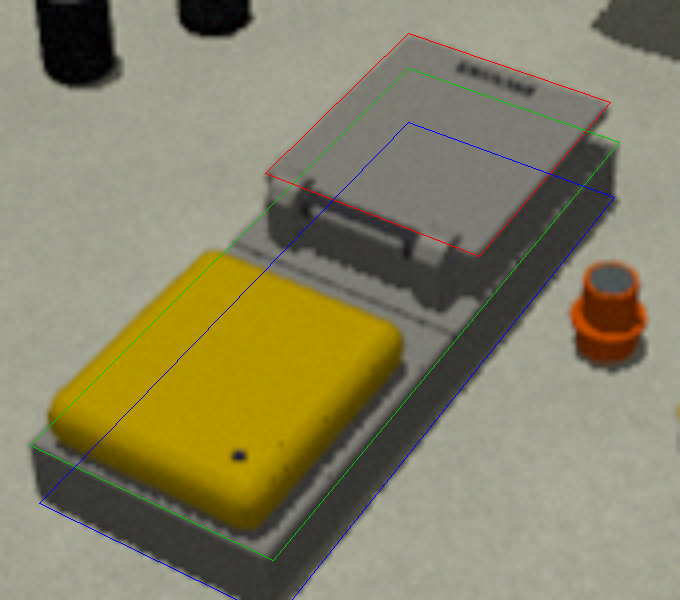

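View pics/ov1D.png

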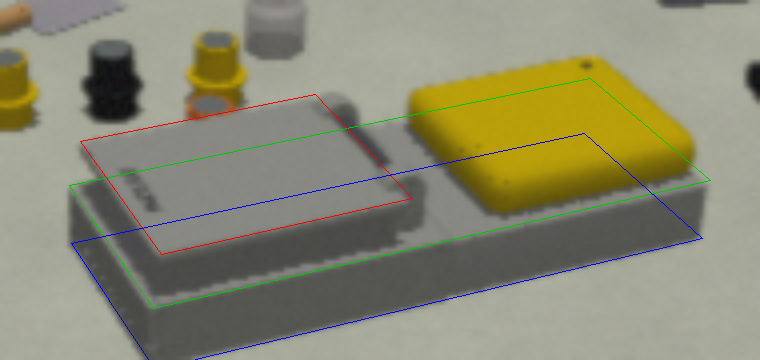

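```bash
cat >> h.py <<'E'
from scipy.spatial.transform import Rotation as Ro
def st():
    o=ctrl.get_obs(); return o,Ro.from_euler('xyz',o['eef_rot']).as_matrix()
def to(p,yd=None):
    "shift to p in tool axes (mm), after optional reorientation: rotvec (tool) to tool down with y dir yd"
    o,R=st(); d=(np.array(p)-o['ee_pos'])*1e3
    print('shift now-axes',(R.T@d).round(1))
    if yd is not None:
        y=np.array([*yd,0]);y/=np.linalg.norm(y);x=np.array([0,0,-1.]);T=np.c_[x,y,np.cross(x,y)]
        print('turn',Ro.from_matrix(R.T@T).as_rotvec().round(4),'shift in new axes',(T.T@d).round(1))
E
python3 - <<'E'
from h import *
to((.449,-.002,.15),(.199,-.98))
E
```

```text
shift now-axes [  55.4 -419.5 -429.7]
turn [ 0.0895 -0.      0.0009] shift in new axes [  55.1 -456.3 -390.5]
```

Emit:
{"method": "play_rows", "body": {"deltas": [[[0,0,0,0.0895,0,0,0],[2,-32.6,-28,0,0,0,0],[2,-32.6,-28,0,0,0,0],[2,-32.6,-28,0,0,0,0],[2,-32.6,-28,0,0,0,0],[4,-32.6,-28,0,0,0,0],[4,-32.6,-28,0,0,0,0],[4,-32.6,-28,0,0,0,0],[4,-32.6,-28,0,0,0,0],[4,-32.6,-28,0,0,0,0]]], "grip_force": 20}}

```text
time_s: 1.15
ee_pos: [0.3462, -0.1877, 0.1774]
eef_rot: [2.362, 1.571, -0.579]
force: [1.3, -0.6, 0.1]
grip_width: 0.0175
```

Run:
```python
from h import *
to((.449,-.002,.13),(.199,-.98)); print(ctrl.get_obs())
```

```text
shift now-axes [  47.4 -161.6 -137.7]
turn [-0.0003 -0.0002 -0.0002] shift in new axes [  47.4 -161.5 -137.7]
{'time_s': 1.15, 'qpos': array([-5.89989732e-01, -2.76731785e-02,  1.96174984e+00,  2.68038479e-06,
        1.20727731e+00,  7.80735256e-01]), 'joint_vel': array([ 1.08581994,  0.01291045,  0.08493149,  0.00129612, -0.0991649 ,
        1.07688715]), 'tau': array([-9.06446368e+00, -3.36085796e+01, -3.27200174e+01,  3.30379768e-02,
        3.43222171e-01, -2.33817950e+00]), 'ee_pos': array([ 0.34616706, -0.18772598,  0.17735616]), 'eef_rot': array([ 2.36202821,  1.57055763, -0.57949406]), 'force': array([ 1.26574833, -0.63697626,  0.09483388]), 'moment': array([-0.00827705, -0.00677438,  0.02107311]), 'grip_width': 0.017491488609880812}
```

Emit:
{"method": "play_rows", "body": {"deltas": [[[10,-32.5,-27.5,0,0,0,0],[10,-32.5,-27.5,0,0,0,0],[10,-32.5,-27.5,0,0,0,0],[10,-32,-27.5,0,0,0,0],[7,-32,-27.5,0,0,0,0],[0,0,0,0,0,0,0]]]}}

```text
time_s: 1.75
ee_pos: [0.4492, -0.0004, 0.1294]
eef_rot: [-0.581, 1.569, 2.765]
force: [-0.3, -0.9, 0.6]
grip_width: 0.0003
```

Run:
```python
from h import *
to((.449,-.002,.090),(.199,-.98)); print(ctrl.get_obs()['force'])
c=cam('side'); save(c,'p1.png',(255,170,405,290),5); c=cam('wrist'); save(c,'w1.png')
```

```text
shift now-axes [39.4  1.5  0.4]
turn [0.004  0.0013 0.0008] shift in new axes [39.4  1.5  0.5]
[-0.33661077 -0.91891463  0.56317037]
```

View pics/p1.png

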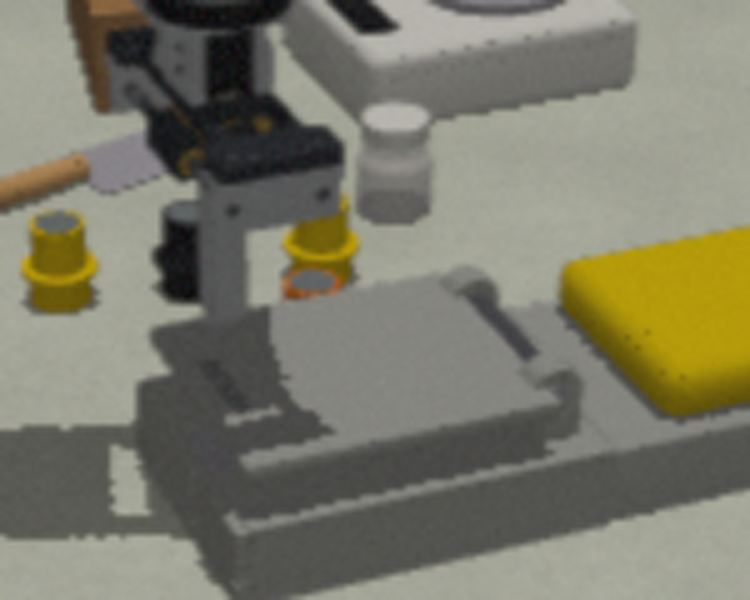

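View pics/w1.png

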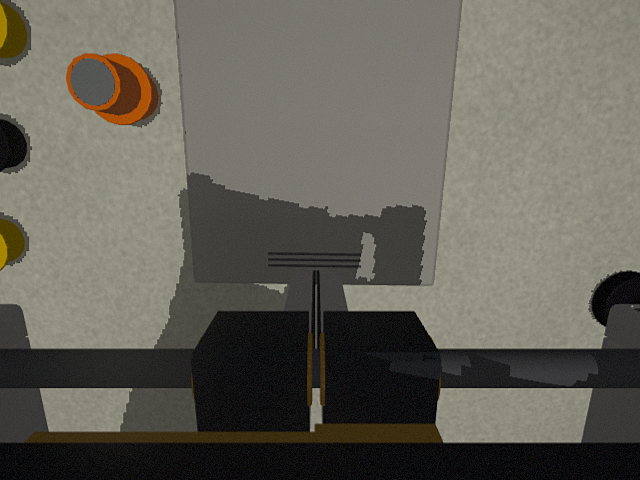

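Run:
```python
from h import *
c=load('wrist'); a=ray(c,193,282,.088);b=ray(c,435,286,.088);print(a,b,np.linalg.norm(a-b),(a+b)/2)
e=(b-a)/np.linalg.norm(b-a); print(e); m=(a+b)/2; xd=np.array([-e[1],e[0],0]); print('well est',m+.1*xd,'press',m+.018*xd); print(proj(c,ctrl.get_obs()['ee_pos']))
```

```text
[0.41674827 0.07375774 0.088     ] [ 0.44640852 -0.08261073  0.088     ] 0.1591566153978835 [ 0.4315784  -0.00442649  0.088     ]
[ 0.18635889 -0.98248174  0.        ]
well est [0.52982657 0.0142094  0.088     ] press [ 0.44926307 -0.00107203  0.088     ]
[[317.82706078 284.00856695]]
```

The wrist view gives a lid width of 159 mm against the given 160, and a press point of (0.449, -0.001). The tool is already above it, so I'll descend.

Emit:
{"method": "play_rows", "body": {"deltas": [[[15,0,0,0,0,0,0],[15,0,0,0,0,0,0],[6,0,0,0,0,0,0],[0,0,0,0,0,0,0],[0,0,0,0,0,0,0]]]}}

```text
time_s: 2.35
ee_pos: [0.4485, -0.0043, 0.0951]
eef_rot: [2.828, 1.57, -0.114]
force: [0.2, 0.3, 0.7]
grip_width: 0.0003
```

Emit:
{"method": "play_rows", "body": {"deltas": [[[2,0,0,0,0,0,0],[2,0,0,0,0,0,0],[1,0,0,0,0,0,0],[0,0,0,0,0,0,0]]]}}

```text
time_s: 2.75
ee_pos: [0.4483, -0.0037, 0.0894]
eef_rot: [-0.477, 1.571, 2.865]
force: [0.0, -0.2, -0.1]
grip_width: 0.0009
```

Emit:
{"method": "play_rows", "body": {"deltas": [[[1,0,0,0,0,0,0],[1,0,0,0,0,0,0],[0,0,0,0,0,0,0]]]}}

```text
time_s: 3.05
ee_pos: [0.4484, -0.0038, 0.0875]
eef_rot: [2.884, 1.571, -0.057]
force: [-0.3, 0.1, 2.5]
grip_width: 0.0009
```

Emit:
{"method": "play_rows", "body": {"deltas": [[[0.7,0,0,0,0,0,0],[0.7,0,0,0,0,0,0]]]}}

```text
time_s: 3.25
ee_pos: [0.4484, -0.0037, 0.0862]
eef_rot: [2.977, 1.571, 0.036]
force: [-2.3, 1.2, 5.0]
grip_width: 0.0004
```

Emit:
{"method": "play_rows", "body": {"deltas": [[[0.6,0,0,0,0,0,0]]]}}

```text
time_s: 3.35
ee_pos: [0.4484, -0.0038, 0.0855]
eef_rot: [2.51, 1.571, -0.431]
force: [-1.6, -0.0, 6.0]
grip_width: 0.0005
```

Emit:
{"method": "play_rows", "body": {"deltas": [[[0.5,0,0,0,0,0,0]]]}}

```text
time_s: 3.45
ee_pos: [0.4484, -0.0038, 0.0849]
eef_rot: [2.704, 1.571, -0.237]
force: [-2.5, -0.1, 5.3]
grip_width: 0.0003
```

Emit:
{"method": "play_rows", "body": {"deltas": [[[0.5,0,0,0,0,0,0]]]}}

```text
time_s: 3.55
ee_pos: [0.4484, -0.0037, 0.0844]
eef_rot: [3.021, 1.571, 0.08]
force: [-1.4, 0.3, 4.9]
grip_width: 0.0006
```

Emit:
{"method": "play_rows", "body": {"deltas": [[[0.5,0,0,0,0,0,0]]]}}

```text
time_s: 3.65
ee_pos: [0.4484, -0.0038, 0.0839]
eef_rot: [1.723, 1.571, -1.218]
force: [-1.4, -0.7, 4.5]
grip_width: 0.0
```

Emit:
{"method": "play_rows", "body": {"deltas": [[[0.5,0,0,0,0,0,0]]]}}

```text
time_s: 3.75
ee_pos: [0.4484, -0.0038, 0.0834]
eef_rot: [-0.141, 1.571, -3.082]
force: [-2.0, 0.7, 5.4]
grip_width: 0.0006
```

Emit:
{"method": "play_rows", "body": {"deltas": [[[0.5,0,0,0,0,0,0]]]}}

```text
time_s: 3.85
ee_pos: [0.4483, -0.0038, 0.0829]
eef_rot: [0.123, 1.571, -2.818]
force: [-1.2, 0.1, 5.0]
grip_width: 0.0004
```

Emit:
{"method": "play_rows", "body": {"deltas": [[[0.5,0,0,0,0,0,0]]]}}

```text
time_s: 3.95
ee_pos: [0.4484, -0.0038, 0.0824]
eef_rot: [-0.094, 1.571, -3.035]
force: [-1.9, -0.6, 4.3]
grip_width: 0.0006
```

Emit:
{"method": "play_rows", "body": {"deltas": [[[0.5,0,0,0,0,0,0]]]}}

```text
time_s: 4.05
ee_pos: [0.4483, -0.0037, 0.0819]
eef_rot: [-0.491, 1.571, 2.851]
force: [-1.5, 0.2, 4.6]
grip_width: 0.0006
```

Emit:
{"method": "play_rows", "body": {"deltas": [[[0.5,0,0,0,0,0,0]]]}}

```text
time_s: 4.15
ee_pos: [0.4484, -0.0038, 0.0814]
eef_rot: [-2.884, 1.571, 0.458]
force: [-0.9, -0.2, 4.3]
grip_width: 0.0005
```

Emit:
{"method": "play_rows", "body": {"deltas": [[[0.5,0,0,0,0,0,0]]]}}

```text
time_s: 4.25
ee_pos: [0.4484, -0.0038, 0.0808]
eef_rot: [1.993, 1.571, -0.948]
force: [-1.5, 0.3, 2.9]
grip_width: 0.0004
```

Emit:
{"method": "play_rows", "body": {"deltas": [[[0.5,0,0,0,0,0,0]]]}}

```text
time_s: 4.35
ee_pos: [0.4484, -0.0038, 0.0803]
eef_rot: [-0.132, 1.571, -3.073]
force: [0.2, 0.1, 2.4]
grip_width: 0.0006
```

Emit:
{"method": "play_rows", "body": {"deltas": [[[0.5,0,0,0,0,0,0]]]}}

```text
time_s: 4.45
ee_pos: [0.4484, -0.0038, 0.0798]
eef_rot: [0.167, 1.571, -2.775]
force: [-0.6, -0.3, 3.0]
grip_width: 0.0003
```

Emit:
{"method": "play_rows", "body": {"deltas": [[[0.5,0,0,0,0,0,0]]]}}

```text
time_s: 4.55
ee_pos: [0.4483, -0.0038, 0.0794]
eef_rot: [-0.307, 1.571, 3.035]
force: [-1.3, 0.2, 2.4]
grip_width: 0.0003
```

Emit:
{"method": "play_rows", "body": {"deltas": [[[0.4,0,0,0,0,0,0]]]}}

```text
time_s: 4.65
ee_pos: [0.4483, -0.0038, 0.079]
eef_rot: [-0.146, 1.571, -3.087]
force: [-0.7, -1.5, 3.4]
grip_width: 0.0001
```

Emit:
{"method": "play_rows", "body": {"deltas": [[[0.4,0,0,0,0,0,0]]]}}

```text
time_s: 4.75
ee_pos: [0.4484, -0.0038, 0.0786]
eef_rot: [0.372, 1.571, -2.569]
force: [-1.9, -0.2, 5.7]
grip_width: 0.0006
```

Emit:
{"method": "play_rows", "body": {"deltas": [[[0.3,0,0,0,0,0,0]]]}}

```text
time_s: 4.85
ee_pos: [0.4484, -0.0038, 0.0784]
eef_rot: [2.893, 1.571, -0.048]
force: [-1.9, 0.5, 6.7]
grip_width: 0.0003
```

Emit:
{"method": "play_rows", "body": {"deltas": [[[0.2,0,0,0,0,0,0]]]}}

```text
time_s: 4.95
ee_pos: [0.4484, -0.0038, 0.0783]
eef_rot: [2.729, 1.571, -0.212]
force: [-2.9, 0.1, 6.0]
grip_width: 0.0003
```

Emit:
{"method": "play_rows", "body": {"deltas": [[[0.3,0,0,0,0,0,0]]]}}

```text
time_s: 5.05
ee_pos: [0.4484, -0.0038, 0.0781]
eef_rot: [2.915, 1.571, -0.026]
force: [-3.1, 0.0, 9.1]
grip_width: 0.0003
```

Emit:
{"method": "play_rows", "body": {"deltas": [[[-20,0,20,0,0,0,0],[-25,0,35,0,0,0,0],[-25,0,40,0,0,0,0],[-25,0,30,0,0,0,0],[-20,0,10,0,0,0,0],[0,0,0,0,0,0,40]]]}}

```text
time_s: 5.65
ee_pos: [0.3163, -0.031, 0.1949]
eef_rot: [2.737, 1.566, -0.205]
force: [0.6, -0.4, 0.6]
grip_width: 0.0058
```

Run:
```python
from h import *
c=cam('side'); save(c,'p2.png',(225,130,425,280),4); print(ctrl.get_obs())
```

```text
{'time_s': 5.7, 'qpos': array([-2.12415426e-01, -2.41183600e-01,  2.10653600e+00,  8.22654179e-05,
        1.27328819e+00,  1.15865957e+00]), 'joint_vel': array([ 0.00924234,  0.05763133,  0.01414186,  0.00106397, -0.02494799,
        0.00483111]), 'tau': array([-3.80586293e-01, -2.35578132e+01, -3.57694030e+01,  2.33074045e-02,
        5.08047324e-01, -1.21673369e-01]), 'ee_pos': array([ 0.31645277, -0.03078573,  0.19343364]), 'eef_rot': array([ 2.75611647,  1.56784321, -0.18577885]), 'force': array([ 0.66872241, -0.71124271, -0.73855022]), 'moment': array([ 0.02399314,  0.00065247, -0.01769097]), 'grip_width': 0.009201707856686652}
```

View pics/p2.png

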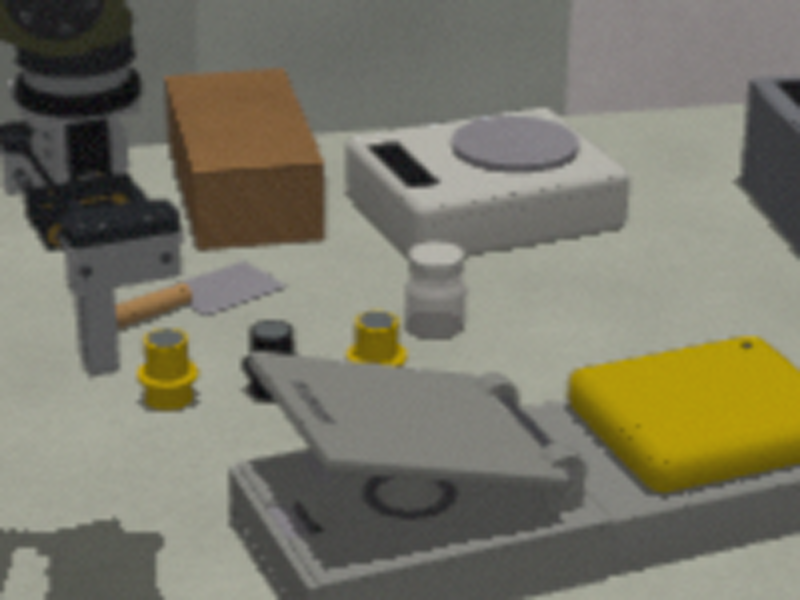

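Run:
```python
from h import *
to((.45,.2655,.165),(.199,-.98))
```

```text
shift now-axes [  28.7 -263.9 -189.6]
turn [-0.0006 -0.0027 -0.0011] shift in new axes [  28.4 -263.8 -189.8]
```

Emit:
{"method": "play_rows", "body": {"deltas": [[[0,-30,0,0,0,0,60],[0,-45,0,0,0,0,60],[0,-45,-5,0,0,0,60],[0,-45,-20,0,0,0,60],[0,-45,-20,0,0,0,60],[8,-34,-35,0,0,0,60],[10,-20,-40,0,0,0,60],[10,0,-40,0,0,0,60],[0,0,-30,0,0,0,60],[0,0,0,0,0,0,60]]]}}

```text
time_s: 6.7
ee_pos: [0.4516, 0.2665, 0.1615]
eef_rot: [0.275, 1.567, -2.667]
force: [0.3, -0.3, -0.4]
grip_width: 0.0601
```

Run:
```python
from h import *
c=cam('wrist'); save(c,'w2.png'); print(proj(c,[(.4715,.2698,.056)])); o=ctrl.get_obs();print(o['time_s'],o['ee_pos'])
c=cam('scene'); save(c,'s2.png')
```

```text
[[316.75641951 211.39612416]]
6.75 [0.45012637 0.26616371 0.16196211]
```

View pics/w2.png

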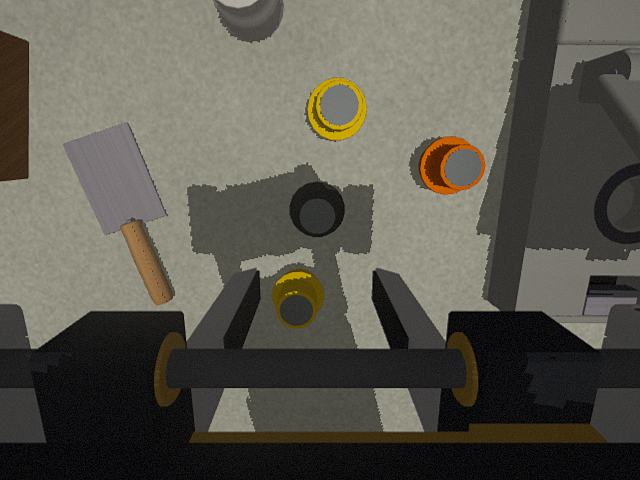

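View pics/s2.png

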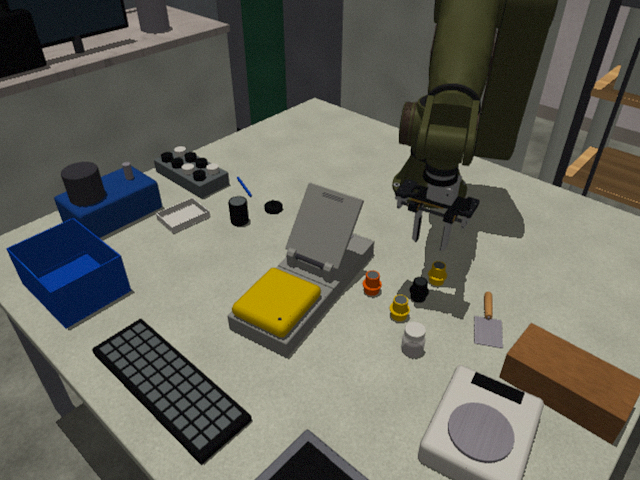

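Wrist view: the black cup's flange is centred about (317,209) and its top disc about (317,215). The yellow cups sit at (337,108) and (297,298). Scene shows the lid well up and still opening.

Run:
```python
from h import *
c=load('wrist'); save(c,'w2z.png',(270,165,365,250),8)
g=cv2.cvtColor(c['img'],cv2.COLOR_RGB2GRAY)
print(ray(c,317,215.5,.056),ray(c,317.3,209,.026))
```

```text
[0.46825238 0.26893633 0.056     ] [0.46861645 0.26863513 0.026     ]
```

View pics/w2z.png

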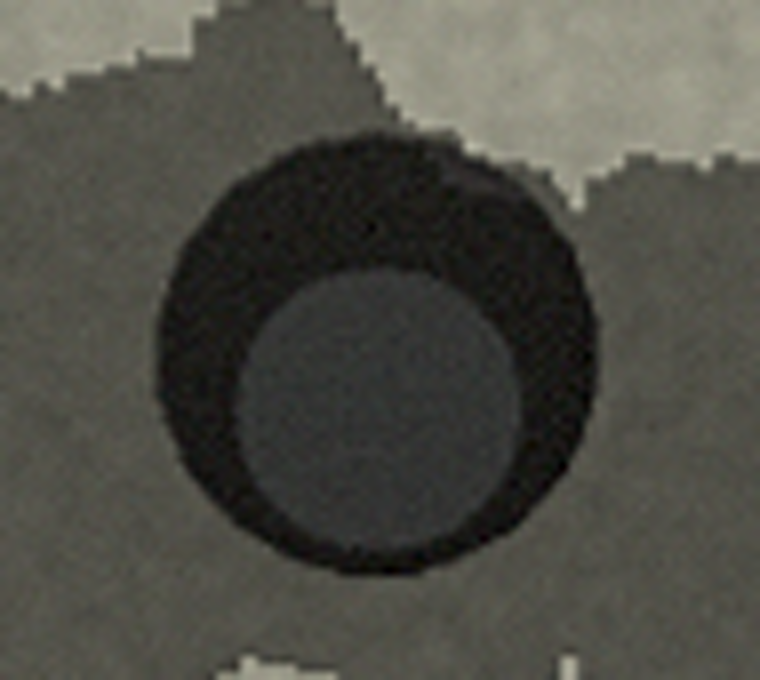

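Run:
```python
from h import *
to((.469,.2687,.031),(.199,-.98))
```

```text
shift now-axes [131.6   1.2 -20.2]
turn [-0.0001  0.0032 -0.0007] shift in new axes [131.6   1.3 -19.8]
```

Emit:
{"method": "play_rows", "body": {"deltas": [[[0,1,-20,0,0.003,0,60],[20,0,0,0,0,0,60],[30,0,0,0,0,0,60],[30,0,0,0,0,0,60],[25,0,0,0,0,0,60],[15,0,0,0,0,0,60],[5,0,0,0,0,0,60],[0,0,0,0,0,0,60],[0,0,0,0,0,0,60]]]}}

```text
time_s: 7.7
ee_pos: [0.47, 0.2692, 0.0407]
eef_rot: [-3.069, 1.567, 0.273]
force: [-0.2, -0.3, 0.1]
grip_width: 0.0602
```

Run:
```python
from h import *
to((.469,.2687,.031),(.199,-.98))
c=cam('wrist'); save(c,'w3.png'); print(c['img'].shape, proj(c,[(.469,.2687,.056),ctrl.get_obs()['ee_pos']]))
```

```text
shift now-axes [9.7 0.3 1.1]
turn [ 0.0001 -0.0041  0.0003] shift in new axes [9.7 0.3 1.1]
(480, 640, 3) [[316.47672205 296.16156594]
 [315.85044574 282.65530657]]
```

View pics/w3.png

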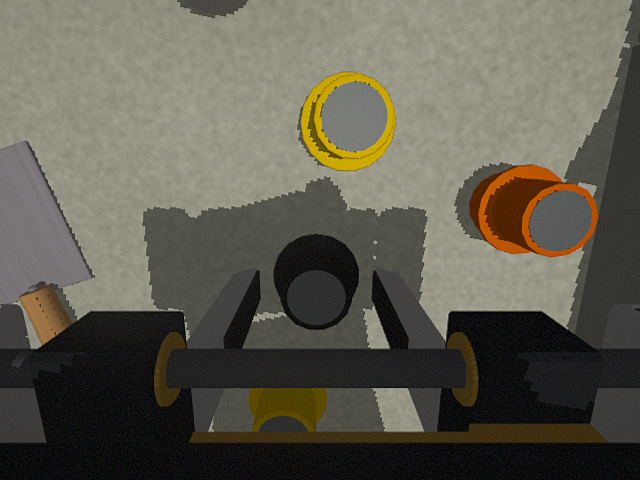

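The cup's top disc is at (316,298) and the fingers straddle it evenly. I'll shift 1.5 mm, go down the last 9 mm and close gently.

Emit:
{"method": "play_rows", "body": {"deltas": [[[5,0.2,1.5,0,-0.004,0,60],[4,0,0,0,0,0,60],[0,0,0,0,0,0,60],[0,0,0,0,0,0,45],[0,0,0,0,0,0,38],[0,0,0,0,0,0,32],[0,0,0,0,0,0,30],[0,0,0,0,0,0,30]]], "grip_force": 15}}

```text
time_s: 8.55
ee_pos: [0.4686, 0.2685, 0.031]
eef_rot: [-0.079, 1.57, -3.02]
force: [0.0, -0.2, 0.3]
grip_width: 0.0356
```

Run:
```python
from h import *
to((.468,.2685,.031),(.199,-.98))
c=cam('scene'); save(c,'s3.png',(200,130,480,340),2.8)
```

```text
shift now-axes [-0.  -0.1  0.6]
turn [-0.      0.0007  0.0001] shift in new axes [-0.  -0.1  0.6]
```

View pics/s3.png

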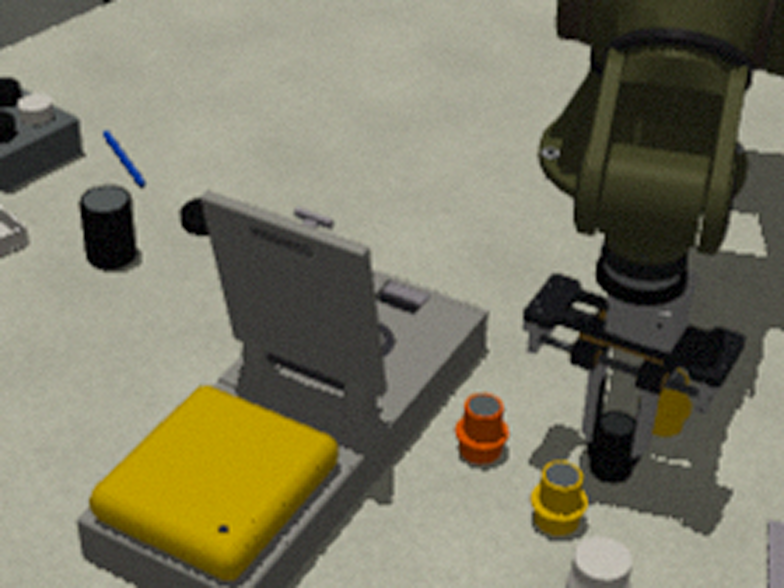

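Emit:
{"method": "play_rows", "body": {"deltas": [[[-10,0,0,0,0,0,30],[-25,0,0,0,0,0,30],[-40,0,0,0,0,0,30],[-40,0,0,0,0,0,30],[-20,0,0,0,0,0,30],[0,0,0,0,0,0,30]]]}}

```text
time_s: 9.2
ee_pos: [0.4696, 0.269, 0.1692]
eef_rot: [-2.834, 1.566, 0.508]
force: [-0.2, 0.2, -1.9]
grip_width: 0.0358
```

Run:
```python
from h import *
to((.4612,.0004,.165),(.199,-.98)); print(ctrl.get_obs()['force'])
```

```text
shift now-axes [  3.6 261.6  61.7]
turn [-0.     -0.0043  0.0014] shift in new axes [  4.2 261.6  61.7]
[-0.20995829  0.15501602 -1.9098084 ]
```

Emit:
{"method": "play_rows", "body": {"deltas": [[[0,20,5,0,0,0,30],[0,35,8,0,0,0,30],[0,40,10,0,0,0,30],[0,40,10,0,0,0,30],[0,40,10,0,0,0,30],[0,40,10,0,0,0,30],[0,30,6,0,0,0,30],[0,17,3,0,0,0,30],[0,0,0,0,0,0,30],[0,0,0,0,0,0,30]]]}}

```text
time_s: 10.2
ee_pos: [0.4595, -0.0004, 0.165]
eef_rot: [-0.237, 1.568, 3.104]
force: [0.1, -0.4, -1.4]
grip_width: 0.0358
```

Run:
```python
from h import *
to((.4612,.0004,.165),(.199,-.98))
c=cam('wrist'); save(c,'w4.png'); c=cam('side'); save(c,'p4.png',(235,130,435,280),4)
c=cam('scene'); save(c,'s4.png',(200,130,480,340),2.8)
```

```text
shift now-axes [ 0.  -0.4 -1.8]
turn [-0.0008  0.0024  0.0006] shift in new axes [ 0.  -0.4 -1.8]
```

View pics/w4.png

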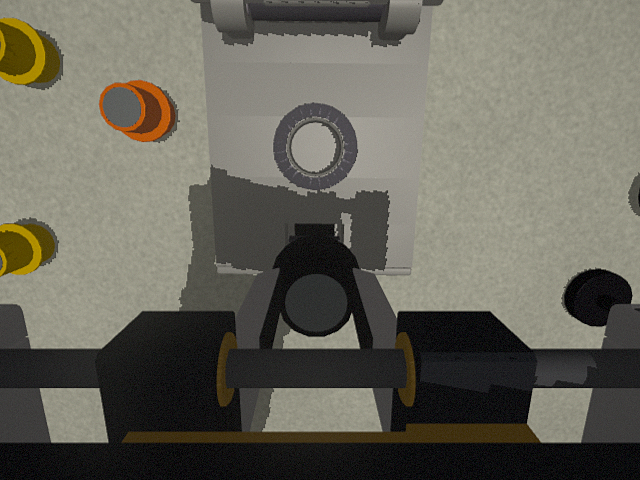

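View pics/p4.png

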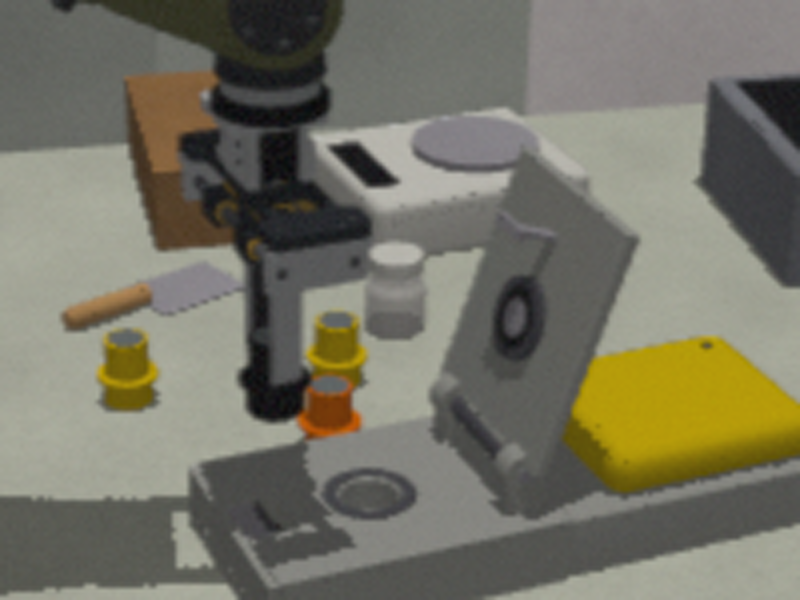

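View pics/s4.png

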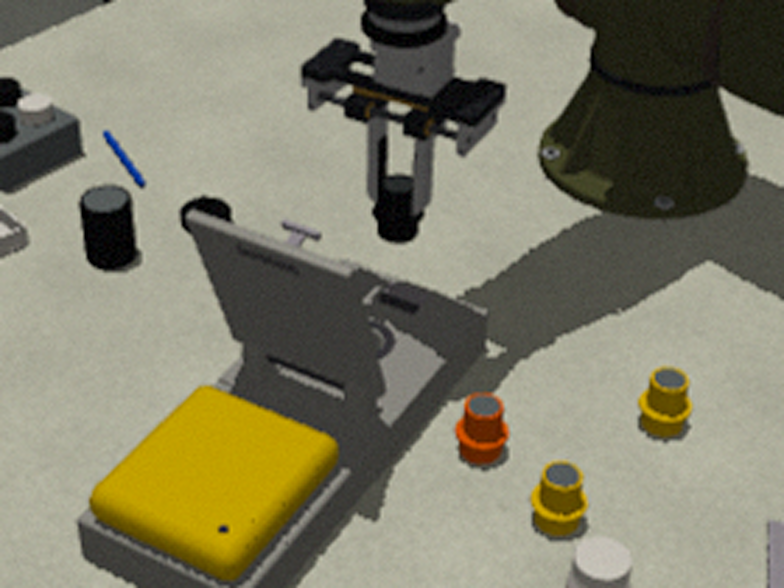

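The lid stands fully open. In the wrist view the well ring is at about (315,146) and the held cup's top disc at (316,303). I'll measure the ring closely.

Run:
```python
from h import *
c=load('wrist'); save(c,'w4z.png',(260,90,370,200),7)
c=load('side'); save(c,'p4z.png',(305,235,350,270),16)
```

```text
(no output)
```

View pics/w4z.png

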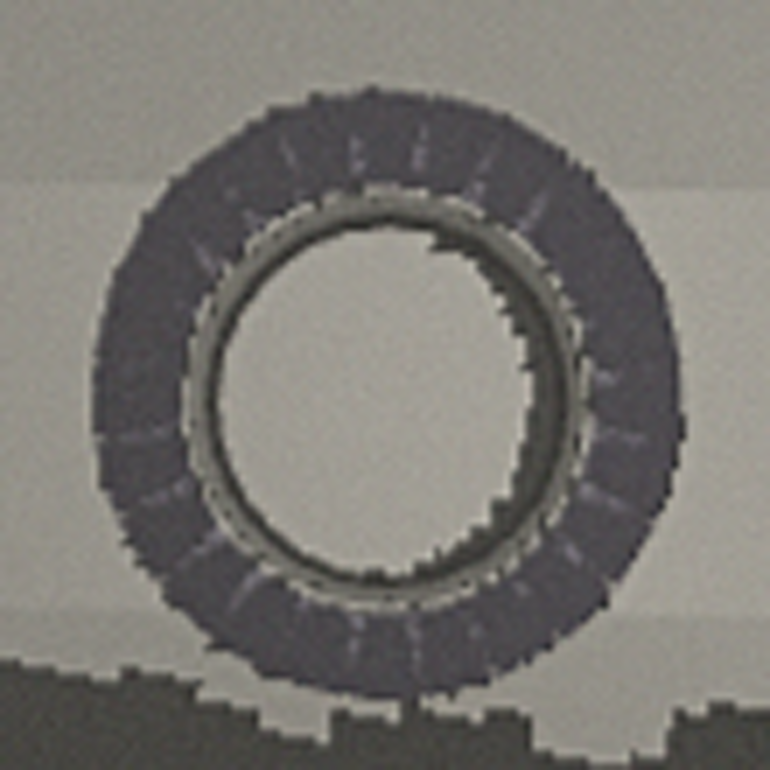

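View pics/p4z.png

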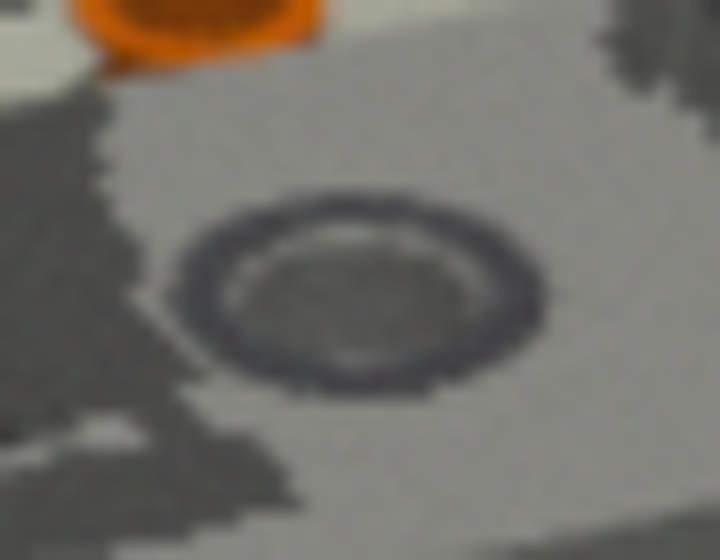

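Run:
```python
from h import *
c=load('wrist'); o,R=st()
print('well W',ray(c,315.1,145.9,.05),'S',ray(load('side'),327.2,252.9,.05))
print('cup top W',ray(c,316,303.5,.165+.025),'tcp',o['ee_pos']); save(c,'w4c.png',(270,220,360,345),6)
for r in(21,23,): print(np.ptp(proj(c,[(.53+r/1e3*np.cos(a),.0145+r/1e3*np.sin(a),.05) for a in np.linspace(0,6.28,60)]),axis=0)*7)
s=load('side'); print('tcp in side',proj(s,o['ee_pos'])); save(s,'p4c.png',(275,195,325,245),14)
c2=load('scene');save(c2,'s4c.png',(318,185,363,225),16);print('tcp in scene',proj(c2,[o['ee_pos']+[0,0,.025],o['ee_pos']]))
```

```text
well W [0.52935523 0.01457201 0.05      ] S [0.53018348 0.01456323 0.05      ]
cup top W [ 0.45906536 -0.00057208  0.19      ] tcp [4.59830044e-01 2.53428082e-04 1.65531752e-01]
[369.20709812 381.95689398]
[404.38772579 418.36167778]
tcp in side [[303.12035835 221.7192839 ]]
tcp in scene [[342.7995005  195.08730373]
 [342.54550828 202.95178136]]
```

View pics/w4c.png

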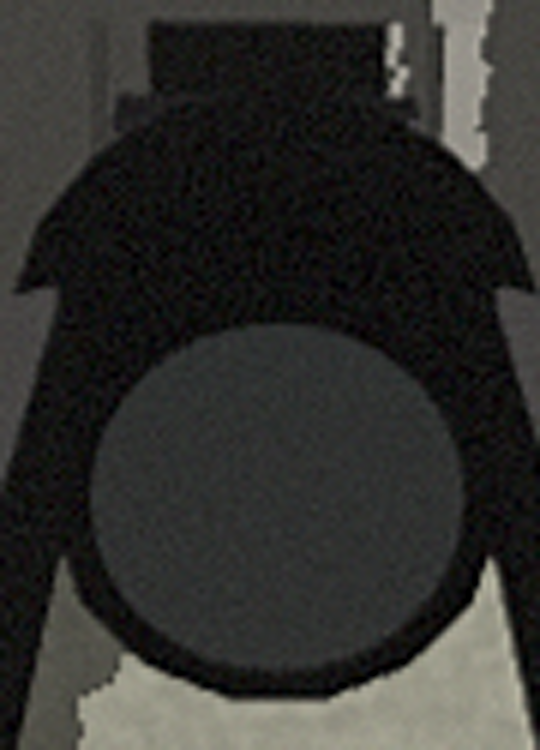

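View pics/p4c.png

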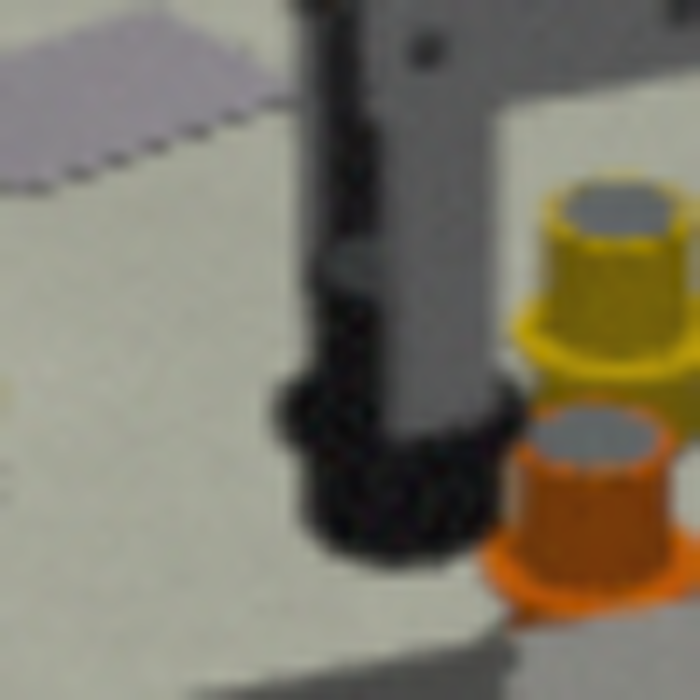

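View pics/s4c.png

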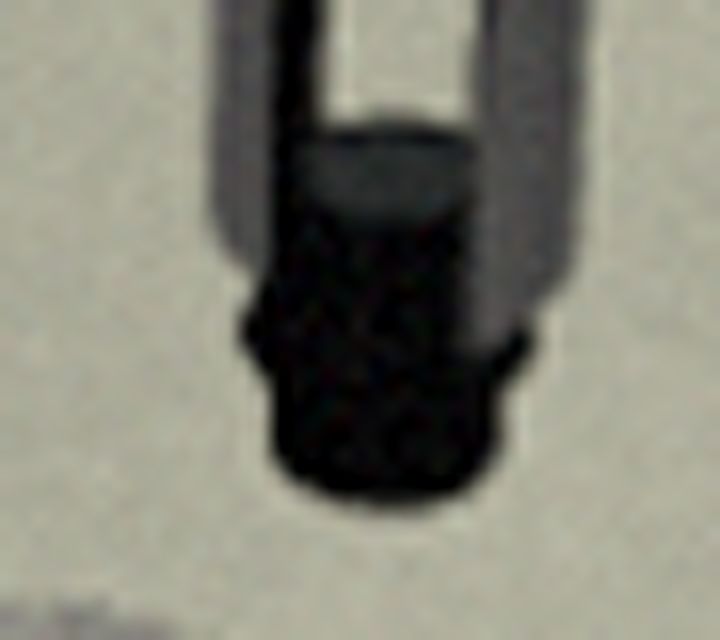

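Run:
```python
from h import *
for i in range(1): to((.5298,.0146,.100),(.199,-.98))
```

```text
shift now-axes [ 65.4  -0.  -71.5]
turn [0.0011 0.0016 0.0002] shift in new axes [ 65.5  -0.1 -71.4]
```

Emit:
{"method": "play_rows", "body": {"deltas": [[[0,0,-15,0,0,0,30],[0,0,-25,0,0.002,0,30],[0,0,-20,0,0,0,30],[10,0,-11.5,0,0,0,30],[20,0,0,0,0,0,30],[20,0,0,0,0,0,30],[10,0,0,0,0,0,30],[5,0,0,0,0,0,30],[0,0,0,0,0,0,30],[0,0,0,0,0,0,30]]]}}

```text
time_s: 11.35
ee_pos: [0.5305, 0.0138, 0.1017]
eef_rot: [3.024, 1.569, 0.083]
force: [0.4, 0.0, -2.6]
grip_width: 0.0357
```

Run:
```python
from h import *
to((.5298,.0146,.100),(.199,-.98))
c=cam('side'); save(c,'p5.png',(295,195,365,265),10); o=ctrl.get_obs(); P=o['ee_pos']
print(P, proj(c,[P,P+[0,0,-.005]]),o['force'])
c=cam('wrist'); save(c,'w5.png')
c=cam('scene'); save(c,'s5.png',(280,200,380,280),8)
```

```text
shift now-axes [ 1.7 -1.   0.5]
turn [ 0.0001 -0.002  -0.0002] shift in new axes [ 1.7 -1.   0.5]
[0.5305393  0.01371018 0.10176573] [[327.58956863 237.3017662 ]
 [327.56933711 238.84681621]] [-0.00510957 -0.4623314  -0.88007991]
```

View pics/p5.png

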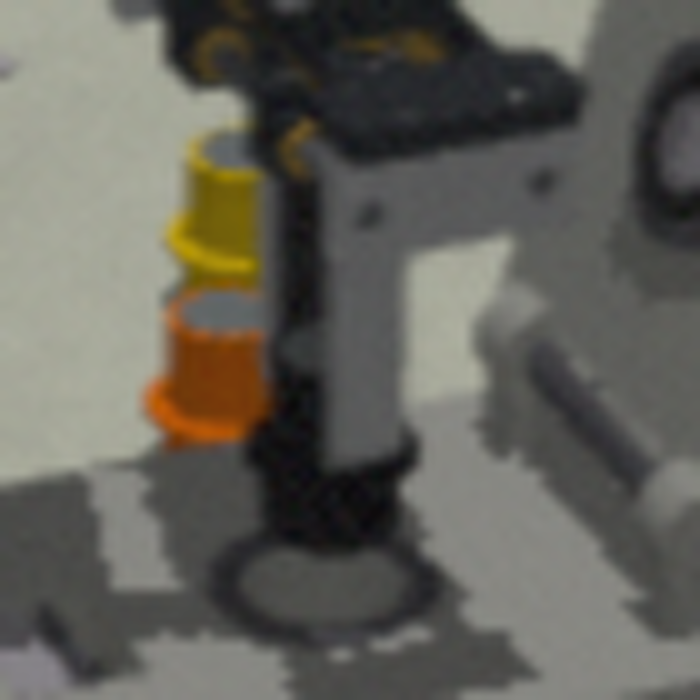

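View pics/w5.png

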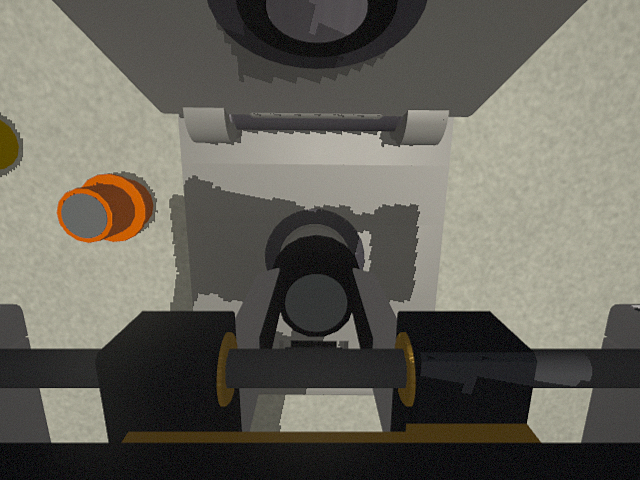

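View pics/s5.png

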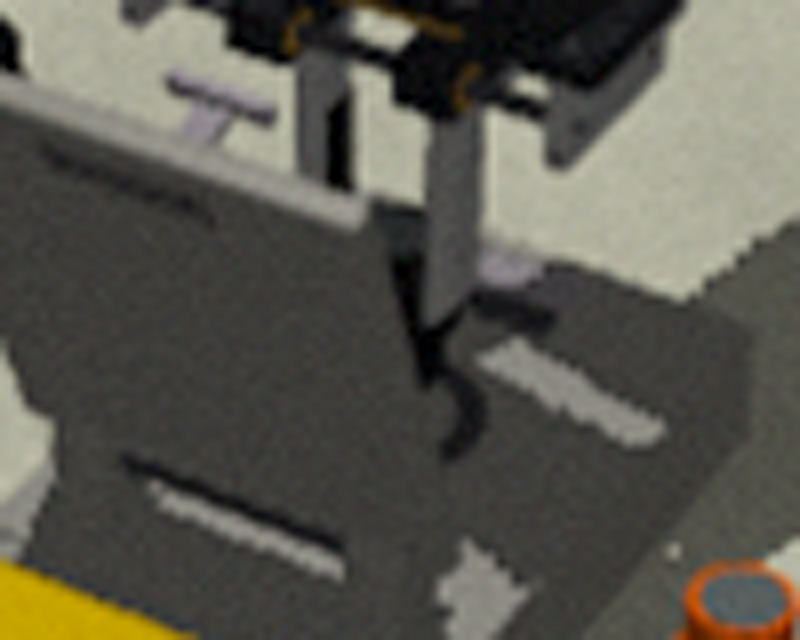

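The wrist and side views agree with the pose readout: the cup is about 1 mm off in y and just under 1 mm too far in x. I'll correct that and descend to just above the mouth.

Emit:
{"method": "play_rows", "body": {"deltas": [[[0,-1,0.8,0,-0.002,0,30],[5,0,0,0,0,0,30],[6,0,0,0,0,0,30],[4,0,0,0,0,0,30],[0,0,0,0,0,0,30],[0,0,0,0,0,0,30]]]}}

```text
time_s: 12.1
ee_pos: [0.5291, 0.0145, 0.0858]
eef_rot: [-0.073, 1.57, -3.015]
force: [-0.3, 0.2, -1.6]
grip_width: 0.0356
```

Run:
```python
from h import *
to((.5295,.0146,.059),(.199,-.98))
c=cam('side'); save(c,'p6.png',(305,215,355,265),14); o=ctrl.get_obs(); print(o['ee_pos'],o['force'])
```

```text
shift now-axes [26.8 -0.  -0.4]
turn [-0.0001  0.0013  0.0001] shift in new axes [26.8 -0.  -0.4]
[0.5291979  0.01447353 0.08594839] [-0.33877194 -0.37583796 -2.71967056]
```

View pics/p6.png

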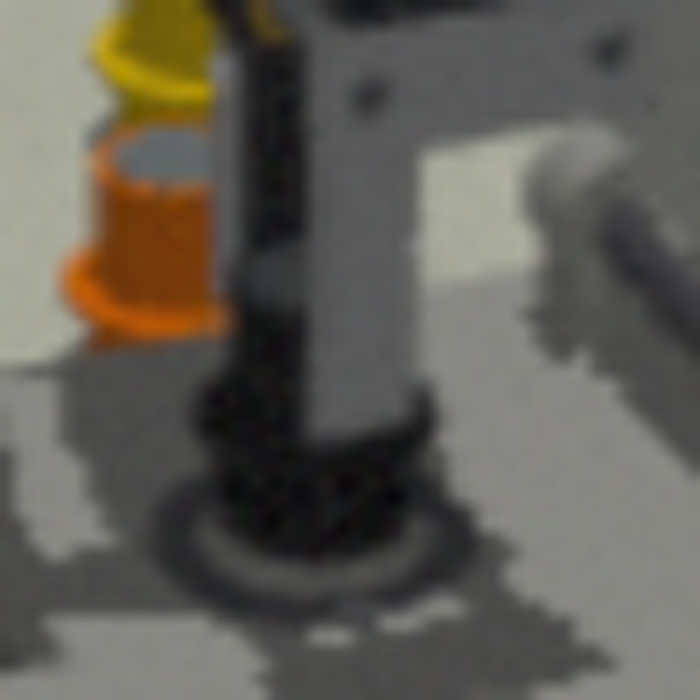

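The cup sits centred over the ring: flange 195–435 against ring 155–475, so centres 315 and 315. I'll lower it gently.

Emit:
{"method": "play_rows", "body": {"deltas": [[[2,0,0,0,0,0,30],[2,0,0,0,0,0,30],[1,0,0,0,0,0,30],[1,0,0,0,0,0,30],[1,0,0,0,0,0,30]]]}}

```text
time_s: 12.65
ee_pos: [0.5291, 0.0145, 0.0788]
eef_rot: [0.026, 1.57, -2.916]
force: [0.0, 0.2, -1.4]
grip_width: 0.0358
```

Emit:
{"method": "play_rows", "body": {"deltas": [[[1,0,0,0,0,0,30],[1,0,0,0,0,0,30]]]}}

```text
time_s: 12.85
ee_pos: [0.5291, 0.0145, 0.0768]
eef_rot: [0.012, 1.57, -2.93]
force: [0.2, -1.0, -1.8]
grip_width: 0.0357
```

Emit:
{"method": "play_rows", "body": {"deltas": [[[1.5,0,0,0,0,0,30],[1.5,0,0,0,0,0,30]]]}}

```text
time_s: 13.05
ee_pos: [0.5291, 0.0145, 0.0738]
eef_rot: [0.026, 1.57, -2.915]
force: [0.1, -0.2, -2.1]
grip_width: 0.0358
```

Emit:
{"method": "play_rows", "body": {"deltas": [[[2,0,0,0,0,0,30],[2,0,0,0,0,0,30]]]}}

```text
time_s: 13.25
ee_pos: [0.5291, 0.0145, 0.0697]
eef_rot: [-0.045, 1.57, -2.986]
force: [0.4, -0.2, -1.6]
grip_width: 0.0355
```

Emit:
{"method": "play_rows", "body": {"deltas": [[[2,0,0,0,0,0,30],[2,0,0,0,0,0,30]]]}}

```text
time_s: 13.45
ee_pos: [0.5291, 0.0145, 0.0657]
eef_rot: [-0.039, 1.57, -2.98]
force: [0.1, 0.2, -1.1]
grip_width: 0.0359
```

Sliding in freely. Next I'll seat it.

Emit:
{"method": "play_rows", "body": {"deltas": [[[2,0,0,0,0,0,30],[1.5,0,0,0,0,0,30],[1,0,0,0,0,0,30]]]}}

```text
time_s: 13.75
ee_pos: [0.5291, 0.0145, 0.0613]
eef_rot: [-0.01, 1.57, -2.951]
force: [-0.5, 0.0, -2.4]
grip_width: 0.0356
```

Emit:
{"method": "play_rows", "body": {"deltas": [[[0.5,0,0,0,0,0,30],[0.5,0,0,0,0,0,30]]]}}

```text
time_s: 13.95
ee_pos: [0.5291, 0.0145, 0.0604]
eef_rot: [0.048, 1.57, -2.894]
force: [0.8, 0.4, -1.2]
grip_width: 0.0355
```

Emit:
{"method": "play_rows", "body": {"deltas": [[[0.5,0,0,0,0,0,30]]]}}

```text
time_s: 14.05
ee_pos: [0.5291, 0.0145, 0.0599]
eef_rot: [0.024, 1.57, -2.918]
force: [-0.5, 0.2, -1.8]
grip_width: 0.0353
```

Emit:
{"method": "play_rows", "body": {"deltas": [[[0.5,0,0,0,0,0,30]]]}}

```text
time_s: 14.15
ee_pos: [0.5291, 0.0145, 0.0594]
eef_rot: [0.0, 1.57, -2.941]
force: [-0.2, -0.0, -1.5]
grip_width: 0.0357
```

Emit:
{"method": "play_rows", "body": {"deltas": [[[0.4,0,0,0,0,0,30]]]}}

```text
time_s: 14.25
ee_pos: [0.5291, 0.0145, 0.059]
eef_rot: [-0.023, 1.57, -2.964]
force: [0.4, 0.2, -2.2]
grip_width: 0.0354
```

Emit:
{"method": "play_rows", "body": {"deltas": [[[0.3,0,0,0,0,0,30]]]}}

```text
time_s: 14.35
ee_pos: [0.5291, 0.0145, 0.0589]
eef_rot: [0.002, 1.57, -2.939]
force: [-3.6, 0.7, 4.2]
grip_width: 0.0358
```

The flange landed at the predicted height: TCP 0.0589, with force going from -2 to +4 N. I'll release and withdraw straight up.

Emit:
{"method": "play_rows", "body": {"deltas": [[[-0.2,0,0,0,0,0,38],[0,0,0,0,0,0,44],[0,0,0,0,0,0,55],[0,0,0,0,0,0,55],[-10,0,0,0,0,0,55],[-25,0,0,0,0,0,55],[-35,0,0,0,0,0,55],[-30,0,10,0,0,0,55],[-10,0,35,0,0,0,55],[0,0,35,0,0,0,55]]]}}

```text
time_s: 15.35
ee_pos: [0.4505, -0.0016, 0.171]
eef_rot: [2.727, 1.568, -0.214]
force: [0.3, -0.3, -0.2]
grip_width: 0.0552
```

Emit:
{"method": "play_rows", "body": {"deltas": [[[0,0,35,0,0,0,55],[0,0,15,0,0,0,55],[0,0,0,0,0,0,55],[0,0,0,0,0,0,55]]]}}

```text
time_s: 15.75
ee_pos: [0.4025, -0.0114, 0.1698]
eef_rot: [2.387, 1.57, -0.555]
force: [-0.5, -0.9, 0.0]
grip_width: 0.055
```

Run:
```python
from h import *
o=ctrl.get_obs(); print(o['ee_pos'],o['force'],o['time_s'])
c=cam('wrist'); save(c,'w7.png'); c=cam('side'); save(c,'p7.png',(235,130,435,280),4); save(c,'p7z.png',(300,220,355,265),13)
print(proj(c,[(.5297,.0146,.084),(.5297,.0146,.054),(.5297,.0146,.05)]))
c=cam('scene'); save(c,'s7.png',(160,130,540,370),2.1)
```

```text
[ 0.40247375 -0.01139211  0.16980028] [-0.54874506 -0.885558    0.03534457] 15.75
[[327.16127721 242.63642085]
 [327.04607793 251.71364274]
 [327.03089562 252.90994588]]
```

View pics/w7.png

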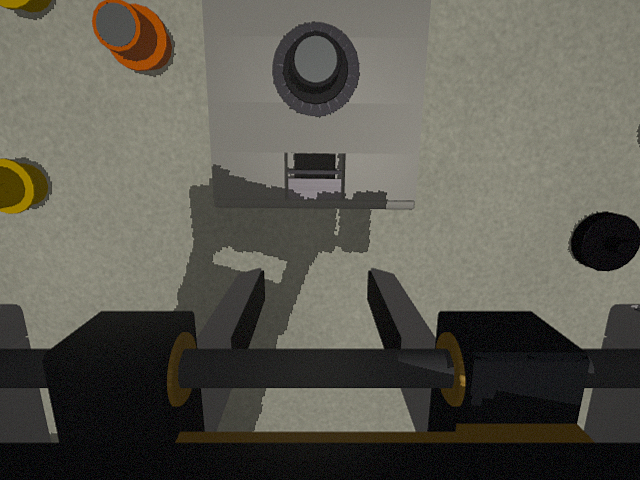

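View pics/p7z.png

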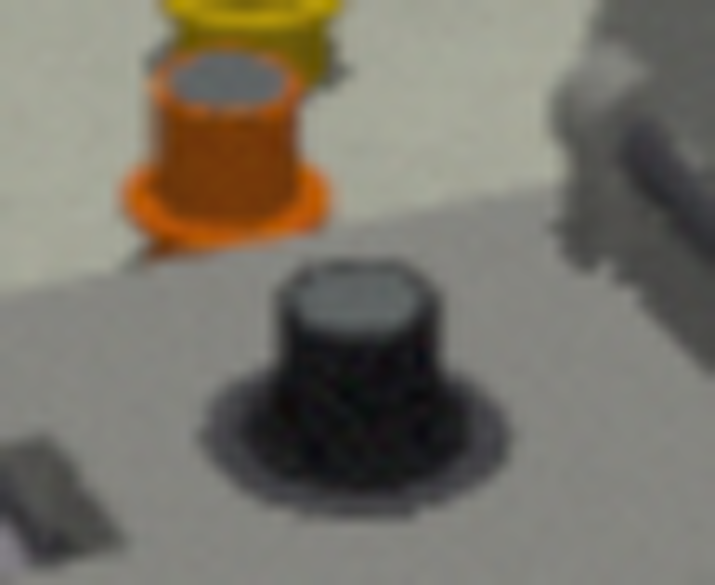

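View pics/s7.png

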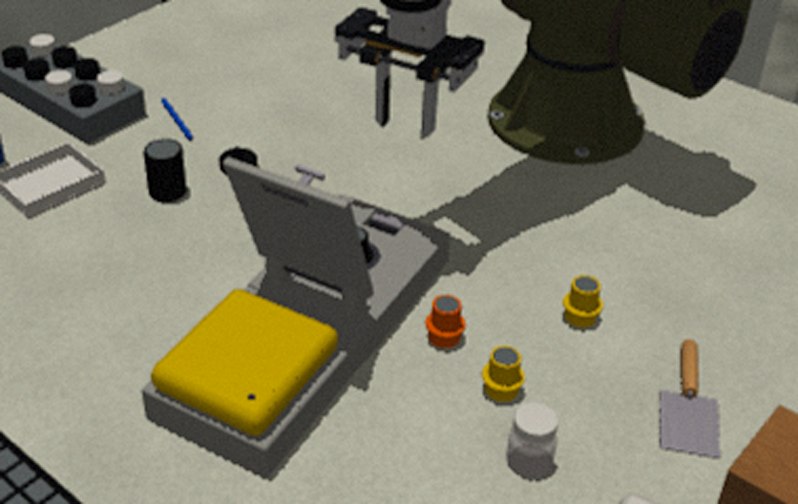

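View pics/p7.png

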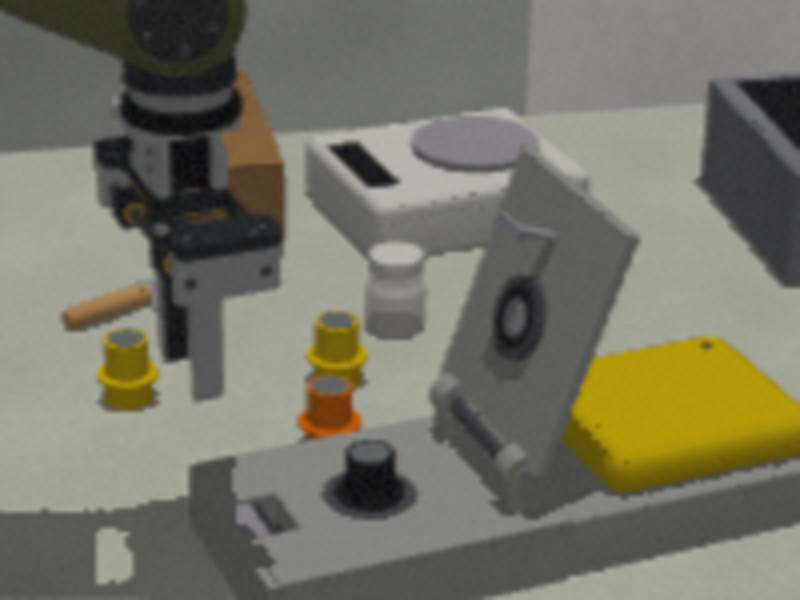

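Run:
```python
from fit import *
for a in (1.7,1.8,1.9):
    e=lambda y:(90-190*np.cos(a)+7*np.sin(a)*0,y,81+190*np.sin(a))
    print(a,((proj(D,W([.5297,.0146,.198],[e(80),e(-80)]))-[235,130])*4).round())
```

```text
1.7 [[477. 139.]
 [583. 229.]]
1.8 [[500. 140.]
 [608. 229.]]
1.9 [[523. 143.]
 [632. 232.]]
```

The lid's end corners are seen at (525,150) and (637,238). That matches the projection for 1.9 rad. Handing in.

```bash
python3 -c "
from station import hand_in
print(hand_in())"
```

```text
the job is handed in; nothing more can be done
None
```

The lid is open and the black sample cup is home in the well; I handed the job in at about 16 s of the 58 s allowed (no verdict is reported).

- **Lid:** I pressed the front edge down in small steps. The force dropped from 4.3 to 2.9 N about 7 mm down, then rose to 9.1 N on the buffer, so the latch had let go. I drew the hand up and out past the front edge. The lid then rose by itself. Its corners in the side view match the projection for 1.9 rad.
- **Cup:** I told the black flanged cup apart from the yellow and orange copies and gripped it by the collar. It slid into the well with no contact force until the flange landed at the expected height. The readout at landing went from about -2 N to +4 N, well under 25 N.
- **Last checks:** In the side view the cup's top is within about 0.3 pixel (roughly 1 mm) of where it should be when seated. It looks upright and let go in the side and wrist views, with the gripper clear of everything. The other things look unmoved, though I judged that by eye and did not measure it.
- **Disagreement between measurements:** My first corner readings of the analyser differed between the two fixed cameras by about 8 mm in y. The later wrist and side readings of the well agreed within 1 mm, and I used those.

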